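# Set the end float of a table mill's spindle by feel

### The job

The table mill was just put back together after washing and its upright spindle has far too much up-and-down play. Before touching the brass ring, pull the spindle up to its stop and then push it down to its stop to feel the play; then turn the brass adjusting ring to leave about 2.5 mm of play, check by pulling the spindle up to its stop again, and finish with it pushed down on its lower stop. Press and pull gently, and leave the crank handle, dish and spice jar where they are.

Things in the scene. Friction and masses are not known exactly. Their poses are not given: they have to be found in the camera images.
- mill_housing: Fixed body of the mill: green foot (136 mm across) and drum, aluminium hopper (126 mm across, rim 96 mm up) bridged by a steel yoke (top 102 mm up) carrying the bearing neck (38 mm across). Origin on the worktop under the spindle axis, z up. It holds the spindle's lower stop, hidden in the neck, whose height differs by up to 6 mm from one assembly to the next.
- spindle: Upright steel bar, 14 mm across, that slides only up and down (never turns) between two hidden stops: up, its collar meets the underside of the ring; down, the lower stop in the neck. Play = travel between the stops, 5 to 12 mm at the start. Friction of about 2 N holds it where it is left (weight 1 N); it starts anywhere between. Origin on the axis, 160 mm below its top.
- spindle_top (a point): Centre of the spindle's flat top face, 166 to 170 mm above the worktop and 30 to 35 mm above the ring's top face at the start. Pinch only the bar's upper 15 mm, from above: pushed down it sinks up to 10 mm, and the fingertips must stay clear of the ring. Its z axis points up.
- ring_carrier: The threaded inner part that rises and sinks with the brass ring without turning; its hidden underside is the spindle's upper stop. Origin: on the spindle axis, 136 mm below the ring's top face.
- ring_top (a point): Point on the spindle axis in the plane of the brass ring's flat top face (about 136 mm above the worktop when the ring is fully up). To turn the ring, grip its 18 mm high rim from above with the spindle (up to 36 mm above the ring) standing between the fingers; below the ring is the neck, and the yoke and hopper rim lie 5 to 16 mm lower. Its z axis points up.
- ring_mark (a point): Red index line on the outside of the brass ring, half-way up it, 26 mm from the axis; turns with the ring.
- adjust_ring (a joint): Turn of the brass ring (knurled, 52 mm across, 18 mm high, round the spindle), rad, 0 (fully up) to 2.85, growing clockwise seen from above; starts at 0 to 0.3. Coarse thread: it sinks 4 mm per radian clockwise, and each mm takes 1 mm off the play. Stays where left; needs about 0.12 N m. Turned down onto a raised spindle it pushes the spindle down.
- crank: Loose crank handle lying beside the mill, 145 mm long steel arm with a wooden knob (52 mm tall). Not needed; leave it. Origin under the middle of the arm.
- salt_jar: Loose spice jar with a red cap, 47 mm across, 97 mm tall, standing. Bystander. Origin under its centre.
- dish_white: Loose white dish, 96 mm across, 26 mm high. Bystander. Origin under its centre.

How it is judged (in metres and radians):
On the way, in this order (a step that is already met when the one before it is completed fails the run):
1. with the ring not yet turned, the spindle is pulled up against its upper stop (over 1.5 N on the stop) (contact force between spindle and ring_carrier above 1.5 N and distance of ring_mark from where it was at the start of the episode below 0.003 m), for 0.03 s.
2. with the ring not yet turned, the spindle is pushed down against its lower stop (over 2 N on the stop) (contact force between spindle and mill_housing above 2 N and distance of ring_mark from where it was at the start of the episode below 0.003 m), for 0.03 s.
3. after the ring has been turned, the spindle is pulled up against its stop again (contact force between spindle and ring_carrier above 1.5 N and distance of ring_mark from where it was at the start of the episode above 0.005 m), for 0.03 s.
4. the spindle is pushed down against its lower stop with 1.5 to 3.5 mm of play above it (contact force between spindle and mill_housing above 2 N and z of spindle_top in the frame of ring_top between 0.0325 and 0.0345 m), for 0.03 s.
At the end, for the whole second after the job is handed in: The spindle rests down on its lower stop with 1.5 to 3.5 mm of travel left up to its upper stop (so its top face stands 32.5 to 34.5 mm above the ring's top face); spindle and ring are released and at rest (z of spindle_top in the frame of ring_top between 0.0325 and 0.0345 m and linear speed of spindle below 0.005 m/s and contact force between the fingers and spindle below 0.1 N and contact force between the fingers and ring_carrier below 0.1 N); the robot touches nothing.
It fails at once if the spindle is forced against a stop with more than 60 N (contact force between spindle and ring_carrier above 60 N or contact force between spindle and mill_housing above 60 N).
It fails at once if the crank handle, dish or spice jar is moved more than 3 cm (distance of any of crank, dish_white, salt_jar from where it was at the start of the episode above 0.03 m).
It also fails if it takes over 61 s, if anything falls off the work surface, if the arm or the gripper's body presses on something with over 40 N, if the wrist force passes 120 N, or if a joint passes its speed limit or range.

### The arm

A 6-joint arm with a two-finger parallel gripper is mounted at the origin on a cart in front of the work surface, level with it; the furniture and walls round the work are solid. World frame = base frame: x ahead of the robot, y to its left, z up, the work surface at z = 0. Lengths are in mm, angles in rad, forces in N, time in s.
With the tool pointing down it reaches from about 425 to 950 mm from the base axis. Payload 14.7 kg.
Tool frame: the origin (TCP) lies between the finger pads; the fingertips stand 19 mm ahead of it and the grasp point (between the pads) is the TCP; z points along the fingers, y is the direction in which the jaws open and shut (so a half turn about z gives the same grasp; the last joint's range is limited). The gripper opens to 85 mm and grips with 20 to 120 N. Pads are 22 mm wide; open, the fingers measure 114 mm over their backs; the gripper's body (76 mm by 85 mm) begins 54 mm behind the grasp point. The pads swing forward as they close: fully open they stand 13 mm farther back than shut.
Start: joints at [1.068, 0.48, 1.596, -0, 1.065, -0.047], TCP at [286.094, 583.646, 228.197] pointing down, gripper open.
Joint ranges: [-2.75, 2.75], [-0.82, 2.05], [0.23, 2.67], [-1.56, 4.7], [0.09, 2.69], [-2.92, 2.92]. Speed limits (rad/s): [1.89, 1.89, 2.39, 3.01, 3.01, 3.01].

### API

Orientations are given as [roll, pitch, yaw] about the fixed x, y, z axes, in that order (R = Rz(yaw) Ry(pitch) Rx(roll)).
In Python, from cell import r, optics, models gives the robot as it stands.
- The arm moves only by the shell command python3 -m creep 'ROWS' [FORCE]. ROWS is JSON, one flat list of numbers, 7 for each row, row after row: the shift along the tool's x, y, z in mm, then the turn, a rotation vector about the tool's x, y, z in rad, then the closure, from 0 (fully open) to 1 (shut). In form: [x, y, z, wx, wy, wz, gripper, x, y, z, wx, wy, wz, gripper, ...]. A call has 1 to 8 rows; each row is the pose to reach, as a shift and turn from the pose commanded when the call began, along the tool's axes at that moment; what a row does not reach only later rows make up. A row lasts 1/12 s, in which the tool goes at most 41.7 mm and 7.16 degrees, less where a joint would pass 70% of its speed; a pose out of reach is approached as far as the arm can. A call with a gripper value outside its range is refused whole. The fingers move at their own pace and stop on an object; FORCE is the grip in N (left out, the last holds). Time passes only in rows, so rows that repeat a pose let the fingers close. It gives the time, the measured TCP pose, the force and the opening at its end, in the units of the state.
- r.read_state(): the state, without advancing time (a new reading comes with each control period).
- optics.capture(name): name is "side" or "top"; returns a dict with "frame" (400x640x3 uint8, red, green, blue), "depth" (400x640 float32, mm along the optical axis (not along the pixel's ray), 0 where there is no reading), "vfov" (degrees; the focal length in pixels is half the picture's height over the tangent of half this angle, whatever the lens; pixels are square), "cx", "cy" (the principal point, pixels), "rvec" (rotation vector, rad) and "tvec" (3), from world to camera coordinates, as OpenCV has them. Camera axes: x right, y down, z forward; pixel columns grow to the right and rows downward; lengths in mm; the calibration is good to about 2 mm. A picture is of the moment at which its call begins.
- r.close_job(): hands the job in, once; it reports no verdict.
Trained networks look in a picture, given as the dict that the camera call returned (one of the last four; its "shot" number tells which), for a name from the list of things; names that differ only in an ending like _2 or _b are one class to them, and where a whole thing is asked for, a point or a joint stands for the part that bears it (a point fixed in the world has none). Each returns a list of dicts, best first, with "conf" (0 to 1); they miss things now and then, are a little off and sometimes report something else, mostly with a low value. They report only what shows in the picture. A call takes as long as a camera call.
- models.search_frame(picture, target): "rect" ([left, top, right, bottom] in pixels, round what is visible of it).
- models.trace(picture, target): "mask" (400x640 bool, what is visible of it) and "rect" ([left, top, right, bottom] in pixels, round what is visible of it).
The state is a dict: "time": time; "joints": joint angles; "dq": joint speeds; "effort": joint torques, N m; "ee_pos": TCP position; "tool_rot": TCP orientation; "ft_force": force on the tool from outside, world axes, zero at the start; "moment": the same for the moment, N m; "grip_width": opening from 0.0 (shut) to 1.0 (fully open).
Only numpy, scipy, OpenCV 4.12 (cv2) and the standard library are available. Lean on these libraries where they do the work, as an engineer would, in place of code of your own. Each camera call takes 0.05 s, during which the arm holds its last target.

## Working session

There is one attempt and no reset: what is moved stays moved. The work goes in short steps, Python scripts to look and compute and a shell command to move; the robot and the scene stay as the last step left them, time stands still between calls to the robot, and variables do not carry over. Pictures are saved under pics/ and viewed, and the job is handed in when it is done.

```bash
ls; mkdir -p pics
cat > h.py <<'E'
import numpy as np, cv2
from cell import r, optics, models
def cam(c):
    f=200/np.tan(np.radians(c['vfov'])/2)
    R,_=cv2.Rodrigues(np.array(c['rvec'],float)); t=np.array(c['tvec'],float).ravel()
    return f,R,t
def world(c,mask=None):
    f,R,t=cam(c); d=c['depth']; v,u=np.nonzero((d>0)&(mask if mask is not None else True))
    z=d[v,u]; P=np.stack([(u-c['cx'])/f*z,(v-c['cy'])/f*z,z],1)
    return (P-t)@R, u,v
def proj(c,X):
    f,R,t=cam(c); p=R@np.array(X,float)+t
    return p[0]/p[2]*f+c['cx'],p[1]/p[2]*f+c['cy']
def save(c,n): cv2.imwrite('pics/'+n,c['frame'][:,:,::-1])
E
python3 - <<'E'
from h import *
s=r.read_state(); print({k:np.round(v,3) for k,v in s.items()})
for n in ('side','top'):
    c=optics.capture(n); save(c,n+'0.png'); f,R,t=cam(c); print(n,f,c['cx'],c['cy'],'campos',-R.T@t, 'zdir',R[2])
    for k in ('spindle','ring_top','mill_housing','crank','salt_jar','dish_white'):
        m=models.trace(c,k)
        for q in m[:2]:
            P,u,v=world(c,q['mask']); print(k,round(q['conf'],2),np.round(q['rect']),len(P), np.round(np.percentile(P,[2,50,98],axis=0),0).tolist() if len(P) else '')
E
```

```text
pics
{'time': np.float64(0.0), 'joints': array([ 1.068,  0.481,  1.597, -0.   ,  1.065, -0.047]), 'dq': array([-0.   ,  0.001, -0.   ,  0.   ,  0.002, -0.   ]), 'effort': array([ 1.0000e-03, -9.5065e+01, -4.3019e+01, -0.0000e+00,  1.3000e-02,
        0.0000e+00]), 'ee_pos': array([285.901, 583.249, 227.556]), 'tool_rot': array([-3.14 , -0.   ,  2.686]), 'ft_force': array([-0.356,  0.436,  0.111]), 'moment': array([-0.004,  0.011,  0.024]), 'grip_width': np.float64(1.002)}
side 391.34189710449465 319.11452515383735 206.27691573917278 campos [ 459.50439752 -865.14361506  660.78199252] zdir [ 0.10846588  0.75946523 -0.64144191]
ring_top 0.79 [300. 184. 322. 202.] 335 [[515.0, -216.0, 119.0], [537.0, -202.0, 135.0], [564.0, -171.0, 138.0]]
mill_housing 0.95 [284. 190. 339. 245.] 2141 [[482.0, -251.0, 19.0], [531.0, -209.0, 73.0], [593.0, -145.0, 108.0]]
crank 0.83 [338. 284. 357. 347.] 550 [[562.0, -497.0, 4.0], [574.0, -449.0, 14.0], [585.0, -360.0, 53.0]]
salt_jar 0.98 [333. 151. 358. 187.] 610 [[626.0, -17.0, 5.0], [647.0, -8.0, 62.0], [671.0, 21.0, 100.0]]
dish_white 0.58 [254. 296. 
[... 202 characters left out ...]
0.23074127  0.00745348 -0.97298659]
ring_top 0.84 [308. 190. 325. 212.] 347 [[514.0, -215.0, 126.0], [534.0, -192.0, 135.0], [560.0, -168.0, 138.0]]
mill_housing 0.7 [288. 183. 343. 237.] 1895 [[479.0, -250.0, 14.0], [532.0, -192.0, 89.0], [598.0, -134.0, 108.0]]
crank 0.64 [381. 191. 443. 203.] 422 [[560.0, -496.0, 4.0], [573.0, -438.0, 12.0], [585.0, -357.0, 53.0]]
salt_jar 0.95 [227. 150. 253. 177.] 492 [[623.0, -18.0, 13.0], [640.0, -1.0, 92.0], [665.0, 25.0, 100.0]]
salt_jar 0.44 [388. 229. 428. 268.] 1169 [[402.0, -461.0, 3.0], [447.0, -421.0, 10.0], [488.0, -377.0, 27.0]]
dish_white 0.46 [307. 186. 327. 214.] 330 [[514.0, -215.0, 127.0], [533.0, -191.0, 136.0], [559.0, -169.0, 138.0]]
```

Run:
```python
from h import *
a=cv2.imread('pics/side0.png')[110:270,230:430]; b=cv2.imread('pics/top0.png')[140:280,220:440]
cv2.imwrite('pics/s0c.png',cv2.resize(a,None,fx=3.7,fy=3.7,interpolation=cv2.INTER_CUBIC))
cv2.imwrite('pics/t0c.png',cv2.resize(b,None,fx=3.6,fy=3.6,interpolation=cv2.INTER_CUBIC))
from scipy.optimize import least_squares
for n in ('side','top'):
    c=optics.capture(n); P,u,v=world(c)
    m=(abs(P[:,0]-537)<120)&(abs(P[:,1]+192)<120); P=P[m];u=u[m];v=v[m]
    s=P[:,2]>145; Q=P[s]; print(n,'spindle',len(Q),np.round(Q.mean(0),1),np.round(np.percentile(Q,[0,25,50,75,100],axis=0),1).tolist())
    k=(abs(P[:,2]-135)<4); Q=P[k]; print('ring',len(Q),np.round([Q.min(0),np.median(Q,0),Q.max(0)],1).tolist())
    k=(abs(P[:,2]-96)<4); Q=P[k]; g=least_squares(lambda p: np.hypot(Q[:,0]-p[0],Q[:,1]-p[1])-p[2],[537,-192,60],loss='soft_l1',f_scale=1); print('rim',len(Q),g.x)
```

```text
side spindle 82 [ 539.3 -193.3  160.3] [[533.0, -198.3, 145.5], [535.3, -195.5, 152.9], [539.1, -194.3, 161.1], [542.8, -191.5, 168.4], [546.9, -183.5, 172.0]]
ring 251 [[513.7, -217.2, 131.0], [536.8, -197.4, 136.0], [564.7, -167.1, 138.9]]
rim 306 [ 539.43986056 -190.83600595   58.8238341 ]
top spindle 43 [ 536.1 -192.1  165.4] [[530.9, -197.5, 145.7], [532.5, -195.3, 165.0], [535.9, -192.9, 168.1], [538.9, -188.8, 169.5], [543.7, -186.3, 171.0]]
ring 340 [[512.5, -217.3, 131.1], [535.1, -192.6, 135.2], [563.5, -167.5, 138.7]]
rim 462 [ 537.85827029 -192.13449462   58.72040766]
```

View pics/s0c.png

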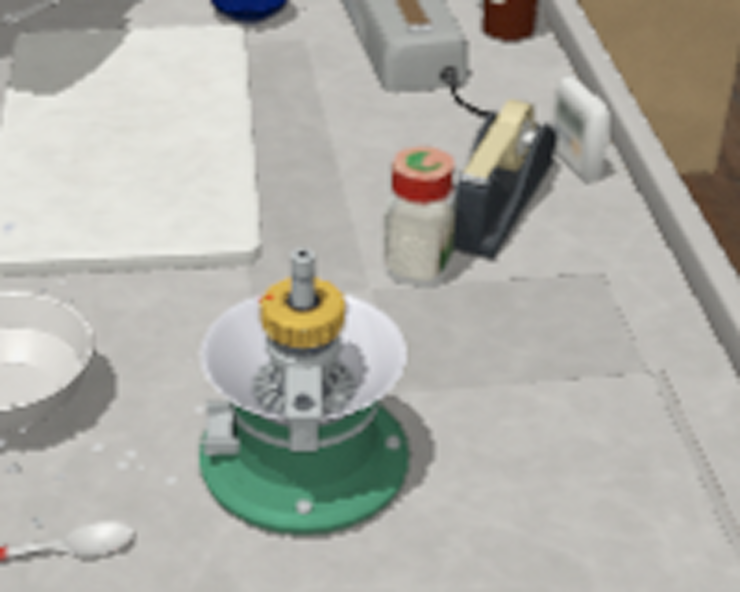

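View pics/t0c.png

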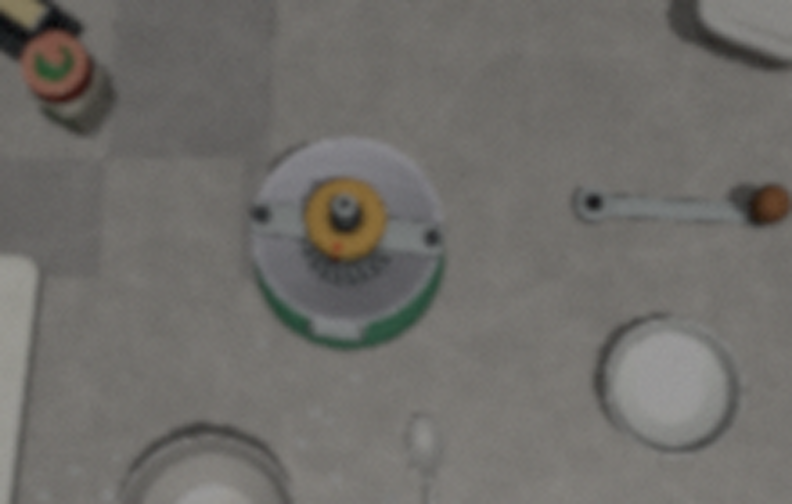

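View pics/side0.png

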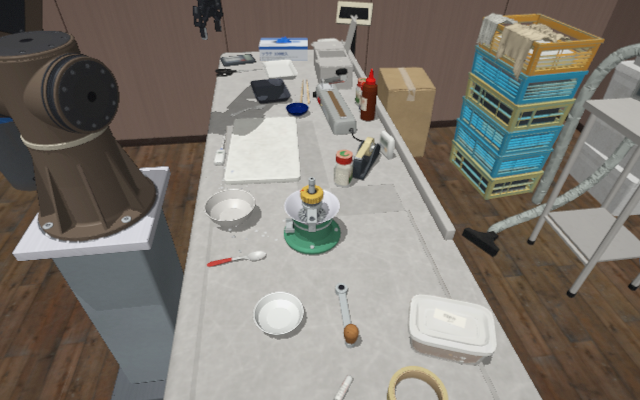

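The ring sits at about (538, −192), with its top near z 136 and the spindle top near z 169. The red mark is on the robot side (side crop 267,297). I'll work out the shift next.

```bash
cat >> h.py <<'E'
from scipy.spatial.transform import Rotation as Ro
def shift(target, start=None):
    s=r.read_state(); p=np.array(s['ee_pos'] if start is None else start); R=Ro.from_euler('xyz',s['tool_rot']).as_matrix()
    return R.T@(np.array(target)-p)
def st():
    s=r.read_state(); print(round(float(s['time']),2),np.round(s['ee_pos'],2),np.round(s['tool_rot'],4),'F',np.round(s['ft_force'],2),'M',np.round(s['moment'],3),'g',round(float(s['grip_width']),3),'q',np.round(s['joints'],2))
E
python3 -c "
from h import *
st(); print(shift([538,-192,235],[286.094,583.646,228.197]))"
```

```text
0.8 [286.08 583.65 228.21] [-3.1416 -0.      2.6858] F [ 0.69 -0.48 -0.23] M [0.026 0.012 0.026] g 1.001 q [ 1.07  0.48  1.6  -0.    1.07 -0.05]
[-567.61029181 -585.57836286   -6.79474428]
```

```bash
python3 -m creep '[-12,-13,-6,0,0,0,0.2, -34,-36,-6.8,0,0,0,0.4, -62,-64,-6.8,0,0,0,0.5, -90,-93,-6.8,0,0,0,0.5, -118,-122,-6.8,0,0,0,0.5, -146,-151,-6.8,0,0,0,0.5, -174,-180,-6.8,0,0,0,0.5, -202,-209,-6.8,0,0,0,0.5]' 20; python3 -c "
from h import *
st(); print(shift([538,-192,235]))"
```

```text
time: 1.47
ee_pos: [375.5, 304.9, 235.3]
tool_rot: [3.141, 0.0, 2.686]
ft_force: [1.5, -0.4, -0.1]
grip_width: 0.501
1.47 [375.49 304.86 235.31] [3.1412e+00 3.0000e-04 2.6861e+00] F [ 1.53 -0.37 -0.15] M [-0.035 -0.076  0.004] g 0.501 q [ 0.62  0.24  1.96 -0.    0.94 -0.5 ]
[-3.64506838e+02 -3.74715921e+02  2.78739541e-01]
```

```bash
python3 -m creep '[-28,-29,0,0,0,0,0.5, -56,-58,0,0,0,0,0.5, -84,-87,0,0,0,0,0.5, -112,-116,0,0,0,0,0.5, -140,-145,0,0,0,0,0.5, -168,-174,0,0,0,0,0.5, -196,-203,0,0,0,0,0.5, -224,-232,0,0,0,0,0.5]' && python3 -m creep '[-28,-29,0,0,0,0,0.5, -56,-58,0,0,0,0,0.5, -84,-87,0,0,0,0,0.5, -109,-113,0,0,0,0,0.5, -127,-132,0,0,0,0,0.5, -137,-141,0,0,0,0,0.5, -141.6,-144.6,0,0,0,0,0.5, -141.6,-144.6,0,0,0,0,0.5]'; python3 -m creep '[0,0,0,0,0,0,0.5, 0,0,0,0,0,0,0.5]'
python3 - <<'E'
from h import *
st(); print(shift([538,-192,235]))
for n in ('side','top'):
    c=optics.capture(n); save(c,n+'1.png')
    p=[int(x) for x in proj(c,[538,-192,169])]; print(n,proj(c,[538,-192,169]))
    a=c['frame'][max(p[1]-70,0):p[1]+50,p[0]-80:p[0]+80,::-1]
    cv2.imwrite('pics/%s1c.png'%n,cv2.resize(a,None,fx=4.5,fy=4.5,interpolation=cv2.INTER_CUBIC))
E
```

```text
time: 2.13
ee_pos: [474.4, -2.2, 235.4]
tool_rot: [3.141, 0.001, 2.686]
ft_force: [1.9, 0.9, 0.6]
grip_width: 0.497
time: 2.8
ee_pos: [537.9, -192.5, 234.9]
tool_rot: [3.142, -0.0, 2.685]
ft_force: [-0.2, -1.0, -0.1]
grip_width: 0.497
time: 2.97
ee_pos: [537.5, -190.6, 235.1]
tool_rot: [3.141, -0.001, 2.687]
ft_force: [0.5, 0.4, 0.5]
grip_width: 0.496
2.97 [ 537.5  -190.55  235.06] [ 3.1414e+00 -6.0000e-04  2.6869e+00] F [0.51 0.36 0.52] M [-0.015 -0.075  0.022] g 0.496 q [-0.39  0.36  1.77  0.    1.01 -1.51]
[-1.08300055 -1.08224914  0.05620976]
side (np.float64(311.1615380987464), np.float64(179.3670861871165))
top (np.float64(315.4972768109293), np.float64(196.23486302400042))
```

View pics/side1c.png

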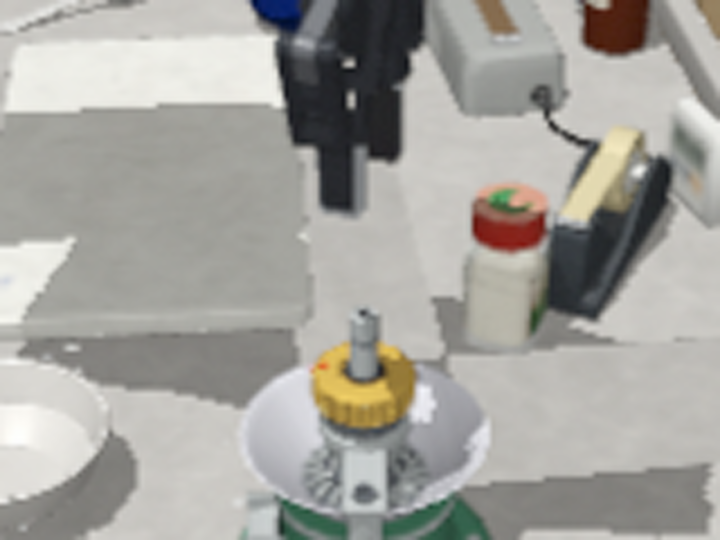

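View pics/top1c.png

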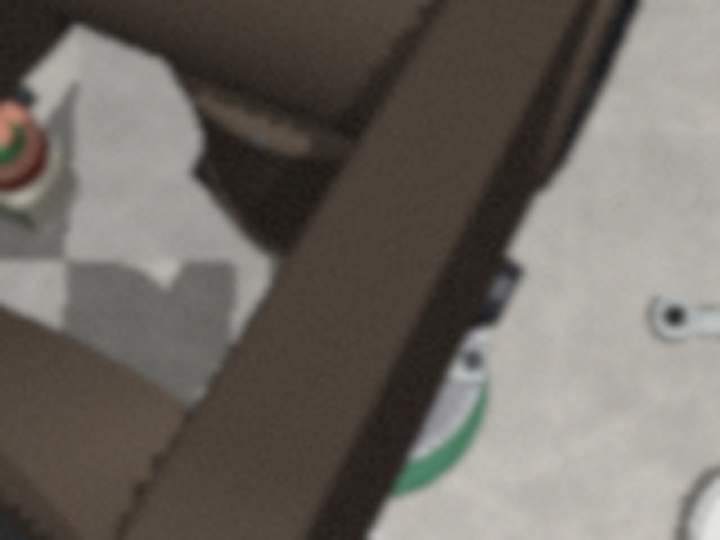

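The spindle top projects where predicted (side crop 364,315) and the open fingers are behind and above it. Descending.

```bash
python3 -m creep '[0,0,10,0,0,0,0.5, 0,0,25,0,0,0,0.5, 0,0,40,0,0,0,0.5, 0,0,52,0,0,0,0.5, 0,0,59,0,0,0,0.5, 0,0,61,0,0,0,0.5, 0,0,61,0,0,0,0.5, 0,0,61,0,0,0,0.5]' 20; python3 -m creep '[0,0,0,0,0,0,0.5, 0,0,0,0,0,0,0.5]'
python3 - <<'E'
from h import *
st(); print(shift([538,-192,174]))
for n in ('side',):
    c=optics.capture(n)
    p=[int(x) for x in proj(c,[538,-192,169])]
    a=c['frame'][max(p[1]-50,0):p[1]+40,p[0]-60:p[0]+60,::-1]
    cv2.imwrite('pics/%s2c.png'%n,cv2.resize(a,None,fx=6,fy=6,interpolation=cv2.INTER_CUBIC))
E
```

```text
time: 3.73
ee_pos: [538.2, -192.0, 174.4]
tool_rot: [3.142, 0.0, 2.686]
ft_force: [0.5, 0.8, 0.6]
grip_width: 0.499
time: 3.9
ee_pos: [538.3, -192.1, 174.6]
tool_rot: [3.142, 0.001, 2.686]
ft_force: [0.5, -0.3, 0.7]
grip_width: 0.5
3.9 [ 538.34 -192.13  174.64] [3.1415e+00 1.1000e-03 2.6858e+00] F [ 0.45 -0.27  0.68] M [ 0.018 -0.012 -0.005] g 0.5 q [-0.4   0.43  1.84 -0.    0.87 -1.51]
[ 0.36717156 -0.03072418  0.63604948]
```

View pics/side2c.png

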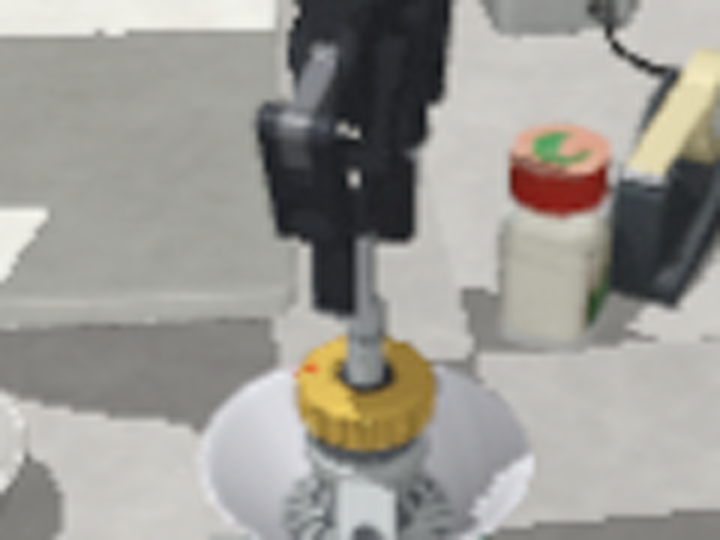

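Run:
```python
from h import *
c=optics.capture('side'); print(c['frame'].shape)
for z in (150,155,160,165,170): print(z,proj(c,[529,-211,z]),proj(c,[547,-173,z]))
```

```text
(400, 640, 3)
150 (np.float64(308.09287853707116), np.float64(192.15277559652492)) (np.float64(314.23195205283963), np.float64(181.02073046696404))
155 (np.float64(308.0657514691043), np.float64(190.28690025641876)) (np.float64(314.22870310957273), np.float64(179.18020319680807))
160 (np.float64(308.0384136297504), np.float64(188.4065274728729)) (np.float64(314.22542983098526), np.float64(177.32588996071343))
165 (np.float64(308.0108625529577), np.float64(186.511487623976)) (np.float64(314.2221319426337), np.float64(175.45763528640998))
170 (np.float64(307.983095734053), np.float64(184.60160843132604)) (np.float64(314.21880916593244), np.float64(173.5752813550058))
```

Run:
```python
from h import *
c=optics.capture('side')
P,u,v=world(c)
s=r.read_state();R=Ro.from_euler('xyz',s['tool_rot']).as_matrix()
T=(P-s['ee_pos'])@R
# per row print for cols 300..322
D={(a,b):i for i,(a,b) in enumerate(zip(v,u))}
for row in range(164,194):
    o=[]
    for col in range(302,322,2):
        i=D.get((row,col)); o.append('   --   ' if i is None else '%4.0f,%4.0f,%4.0f'%tuple(T[i]))
    print(row,' | '.join(o))
```

```text
164    2, -47, -63 |   -1, -45, -63 |  -10, -57, -72 |  -13, -55, -71 |  -13, -44, -64 |  -12, -30, -56 |    1,  22, -20 |   -3,  22, -21 |   -7,  23, -21 |  -12,  23, -22
165    2, -49, -62 |   -2, -47, -62 |  -10, -56, -69 |  -13, -54, -68 |  -13, -44, -62 |  -13, -31, -54 |    2,  23, -16 |   -3,  22, -18 |   -8,  22, -19 |  -12,  22, -20
166    1, -51, -61 |   -3, -51, -62 |   -9, -55, -66 |  -14, -57, -68 |  -14, -45, -61 |  -13, -30, -51 |    1,  22, -14 |   -3,  24, -14 |   -8,  22, -16 |  -12,  23, -17
167    1, -51, -59 |   -3, -51, -60 |   -9, -55, -64 |  -13, -55, -65 |  -15, -48, -60 |  -13, -31, -49 |    1,  23, -12 |   -3,  22, -13 |   -8,  20, -15 |  -12,  22, -15
168    0, -53, -58 |   -3, -51, -58 |   -9, -56, -62 |  -13, -54, -62 |  -14, -47, -57 |  -13, -33, -48 |    1,  21, -10 |   -3,  21, -11 |   -7,  23, -11 |  -11,  25, -10
169    0, -52, -55 |   -3, -51, -55 |   -8, -52, -57 |  -12, -53, -59 |  -15, -49, -56 |  -11, -26, -40 |    1,  21,  -8 |   -3,  23,  -7 |   -8,  21, -10 |   70, 276, 173
170  118, 253, 173 |    4, -33, -39 |   -7, -50, -53 |  -12, -52, -5
[... 3359 characters left out ...]
15,  15,  38
190   20,  -4,  36 |   17,  -1,  37 |   13,   2,  39 |    9,   4,  39 |    2,  -4,  31 |   -2,  -2,  31 |   -5,   3,  35 |   -8,   9,  38 |  -12,   9,  37 |  -17,  10,  37
191   19,  -6,  37 |   16,  -2,  39 |   12,  -1,  39 |    8,   1,  40 |    2,  -4,  34 |   -3,  -5,  32 |   -6,  -1,  35 |   -9,   5,  38 |  -14,   5,  37 |  -18,   5,  36
192   18, -10,  37 |   15,  -7,  38 |   11,  -4,  39 |    6,  -4,  38 |    1,  -5,  36 |   -3,  -3,  36 |   -6,  -0,  38 |  -11,   0,  37 |  -14,   3,  38 |  -18,   5,  38
193   17, -12,  37 |   12, -15,  34 |    9,  -9,  38 |    6,  -6,  39 |    2,  -3,  41 |   -3,  -4,  38 |   -7,  -2,  39 |  -11,  -2,  38 |  -15,   0,  39 |  -19,   2,  39
```

Run:
```python
from h import *
c=optics.capture('side')
P,u,v=world(c)
s=r.read_state();R=Ro.from_euler('xyz',s['tool_rot']).as_matrix()
T=(P-s['ee_pos'])@R
m=(abs(T[:,0])<60)&(abs(T[:,1])<80)&(T[:,2]>-200)&(T[:,2]<50)
T=T[m]
for z in range(-200,50,6):
    q=T[(T[:,2]>=z)&(T[:,2]<z+6)]
    if len(q): print(z,len(q),np.round(q[:,:2].min(0)),np.round(q[:,:2].max(0)))
```

```text
-200 179 [-49. -49.] [40.  6.]
-194 21 [-48. -46.] [32.  0.]
-188 49 [-32. -33.] [19. -7.]
-182 196 [-38. -38.] [34. 15.]
-176 129 [-39. -40.] [32.  5.]
-170 118 [-38. -38.] [33.  4.]
-164 124 [-39. -39.] [29.  4.]
-158 115 [-39. -38.] [29.  5.]
-152 118 [-39. -39.] [30.  8.]
-146 122 [-39. -38.] [30.  9.]
-140 105 [-39. -39.] [31.  8.]
-134 38 [-36. -39.] [ 9. -6.]
-128 41 [-13. -39.] [ 10. -18.]
-122 49 [-13. -41.] [ 9. -3.]
-116 96 [-21. -59.] [18. 13.]
-110 145 [-21. -69.] [18. 20.]
-104 86 [-21. -67.] [18. 20.]
-98 68 [-20. -66.] [14. 56.]
-92 68 [-19. -64.] [10. 59.]
-86 78 [-19. -62.] [11. 60.]
-80 81 [-19. -60.] [12. 60.]
-74 48 [-18. -59.] [11. 59.]
-68 51 [-15. -56.] [11. 52.]
-62 73 [-15. -54.] [10. 54.]
-56 37 [-15. -52.] [11. 46.]
-50 14 [-13. -33.] [12. 34.]
-44 27 [-12. -36.] [ 5. 28.]
-38 49 [-12. -36.] [10. 24.]
-32 41 [-12. -36.] [ 6. 24.]
-26 40 [-12. -36.] [ 6. 25.]
-20 45 [-12. -36.] [ 5. 25.]
-14 28 [-12. -31.] [ 8. 24.]
-8 6 [ -5. -28.] [ 4. 21.]
-2 1 [-5.  4.] [-5.  4.]
4 7 [-7. -3.] [-5.  5.]
10 15 [-8. -5.] [4. 4.]
16 13 [-7. -5.] [5. 5.]
22 16 [-7. -5.] [5. 6.]
28 15 [-7. -4.] [5. 6.]
34 207 [-25. -24.] [25. 28.]
40 65 [-26. -23.] [26. 10.]
46 36 [-26. -24.] [25.  4.]
```

The depth image puts the fingertips about 8 mm behind the reported TCP, not ahead of it. I'll close here, which is safe either way, to see which is right.

```bash
python3 -m creep '[0,0,0,0,0,0,0.7, 0,0,0,0,0,0,0.8, 0,0,0,0,0,0,0.9, 0,0,0,0,0,0,1, 0,0,0,0,0,0,1, 0,0,0,0,0,0,1]' 20
python3 - <<'E'
from h import *
st()
c=optics.capture('side')
p=[int(x) for x in proj(c,[538,-192,169])]
a=c['frame'][max(p[1]-50,0):p[1]+40,p[0]-60:p[0]+60,::-1]
cv2.imwrite('pics/side3c.png',cv2.resize(a,None,fx=6,fy=6,interpolation=cv2.INTER_CUBIC))
P,u,v=world(c)
s=r.read_state();R=Ro.from_euler('xyz',s['tool_rot']).as_matrix()
T=(P-s['ee_pos'])@R
m=(abs(T[:,0])<30)&(abs(T[:,1])<80)&(T[:,2]>-60)&(T[:,2]<50)
T=T[m]
for z in range(-60,50,5):
    q=T[(T[:,2]>=z)&(T[:,2]<z+5)]
    if len(q): print(z,len(q),np.round(q[:,:2].min(0)),np.round(q[:,:2].max(0)))
E
```

```text
time: 4.6
ee_pos: [538.0, -192.0, 174.0]
tool_rot: [3.142, -0.0, 2.686]
ft_force: [0.3, -0.0, 0.4]
grip_width: 0.003
4.6 [ 537.98 -192.01  174.  ] [ 3.1416 -0.      2.6858] F [ 0.34 -0.    0.42] M [-0.02  -0.044 -0.002] g 0.003 q [-0.4   0.43  1.84  0.    0.87 -1.51]
-60 40 [-15. -36.] [ 9. 33.]
-55 34 [-15. -32.] [ 9. 28.]
-50 8 [-15. -13.] [-11.   9.]
-45 4 [-13.  -5.] [-10.   9.]
-40 20 [-13. -14.] [4. 5.]
-35 25 [-12. -14.] [9. 4.]
-30 25 [-13. -15.] [9. 3.]
-25 20 [-12. -14.] [9. 3.]
-20 25 [-13. -15.] [10.  3.]
-15 17 [-12. -12.] [9. 5.]
-10 14 [-12.  -7.] [10.  3.]
-5 1 [-9. -6.] [-9. -6.]
0 12 [-6. -4.] [5. 4.]
5 17 [-7. -4.] [5. 7.]
10 14 [-7. -7.] [4. 6.]
15 11 [-7. -5.] [4. 4.]
20 15 [-7. -5.] [4. 5.]
25 10 [-8. -4.] [4. 3.]
30 13 [-7. -4.] [4. 6.]
35 217 [-25. -24.] [26. 24.]
40 46 [-26. -24.] [26. 17.]
45 46 [-26. -25.] [25.  3.]
```

View pics/side3c.png

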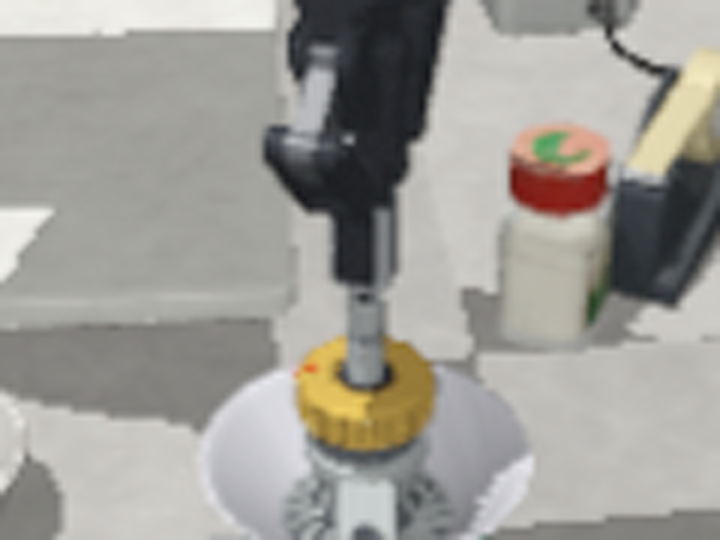

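The gripper shut to zero without touching anything. So the tips really are above the spindle top (about 170), and the effective tip sits about 22 mm or more higher than the nominal figure. I'll reopen, go 14 mm lower and close again as a probe.

```bash
python3 -m creep '[0,0,0,0,0,0,0.5, 0,0,0,0,0,0,0.5, 0,0,0,0,0,0,0.5, 0,0,5,0,0,0,0.5, 0,0,11,0,0,0,0.5, 0,0,14,0,0,0,0.5, 0,0,14,0,0,0,0.5, 0,0,14,0,0,0,0.5]' 20;  python3 - <<'E'
from h import *
st()
c=optics.capture('side')
p=[int(x) for x in proj(c,[538,-192,169])]
a=c['frame'][max(p[1]-50,0):p[1]+40,p[0]-60:p[0]+60,::-1]
cv2.imwrite('pics/side4c.png',cv2.resize(a,None,fx=6,fy=6,interpolation=cv2.INTER_CUBIC))
P,u,v=world(c)
s=r.read_state();R=Ro.from_euler('xyz',s['tool_rot']).as_matrix()
T=(P-s['ee_pos'])@R
m=(abs(T[:,0])<30)&(abs(T[:,1])<80)&(T[:,2]>-60)&(T[:,2]<50)
for row in range(172,194):
    o=[]
    for col in range(300,322,2):
        k=np.nonzero((v==row)&(u==col)&m)[0]
        o.append('      --      ' if len(k)==0 else '%4.0f,%4.0f,%4.0f'%tuple(T[k[0]]))
    print(row,' | '.join(o))
E
```

```text
time: 5.32
ee_pos: [537.7, -191.9, 159.6]
tool_rot: [-3.142, -0.001, 2.686]
ft_force: [0.1, -0.4, 0.5]
grip_width: 0.496
5.32 [ 537.75 -191.9   159.56] [-3.1415e+00 -8.0000e-04  2.6858e+00] F [ 0.12 -0.37  0.51] M [-0.027  0.     0.001] g 0.496 q [-0.4   0.45  1.85 -0.    0.84 -1.51]
172       --       |       --       |       --       |       --       |       --       |  -13, -43, -59 |  -13, -31, -51 |    2,  24, -12 |   -4,  21, -15 |   -9,  21, -17 |  -12,  24, -15
173    5, -52, -59 |    1, -52, -60 |       --       |       --       |       --       |       --       |  -13, -30, -49 |    1,  22, -11 |   -4,  22, -12 |   -8,  23, -12 |  -12,  24, -13
174    4, -54, -58 |    0, -52, -58 |   -4, -53, -59 |       --       |       --       |  -14, -46, -57 |  -12, -30, -46 |    2,  24,  -6 |   -4,  21, -10 |   -8,  23, -10 |       --      
175    5, -51, -54 |    1, -52, -55 |   -3, -51, -56 |       --       |       --       |  -15, -49, -57 |  -12, -28, -42 |       --       |   -3,  22,  -6 |   -9,  21,  -9 |       --      
176       --       |   10, -27, -34 |   -4, -52, -54 |   -8
[... 2642 characters left out ...]
  12,   1,  23 |    8,   2,  23 |    2,  -3,  18 |   -3,  -5,  15 |   -6,   1,  18 |   -8,   8,  23 |  -13,   8,  22 |  -18,   8,  21
191   25,  -2,  27 |   20,  -4,  24 |   15,  -5,  22 |   11,  -3,  23 |    7,  -1,  23 |    1,  -5,  19 |   -2,  -2,  20 |   -6,   1,  21 |   -9,   6,  24 |  -14,   5,  22 |  -18,   6,  22
192   24,  -7,  26 |   18,  -9,  23 |   14,  -7,  23 |   10,  -6,  23 |    6,  -5,  23 |    0,  -7,  20 |   -3,  -3,  22 |   -7,  -0,  23 |  -10,   3,  24 |  -15,   1,  22 |  -19,   4,  23
193   24,  -5,  30 |   17, -11,  24 |   14,  -8,  25 |    8, -11,  22 |    6,  -6,  25 |    1,  -6,  24 |   -3,  -4,  24 |   -7,  -2,  24 |  -11,   0,  25 |  -16,  -0,  23 |  -20,   0,  23
```

View pics/side4c.png

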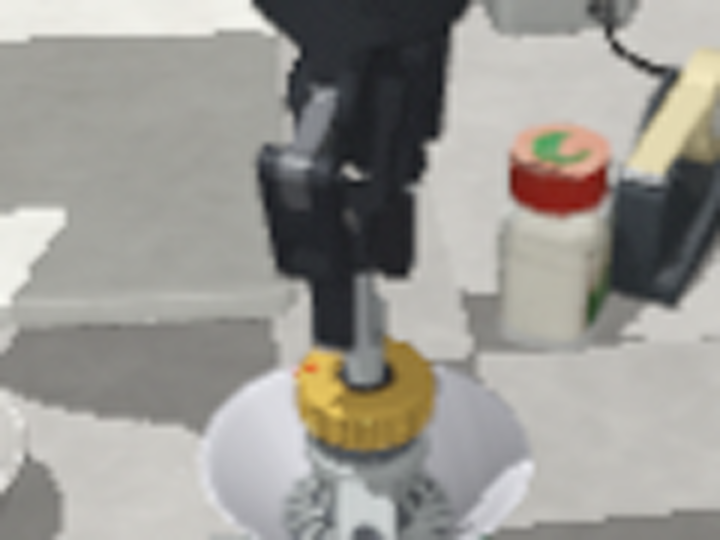

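The far tip is now at about z 166.5 and the spindle top at about 170.5, so the pads already overlap it. Another 5 mm down, then close gently.

```bash
python3 -m creep '[0,0,3,0,0,0,0.5, 0,0,5,0,0,0,0.5, 0,0,5,0,0,0,0.7, 0,0,5,0,0,0,0.75, 0,0,5,0,0,0,0.8, 0,0,5,0,0,0,0.9, 0,0,5,0,0,0,0.9, 0,0,5,0,0,0,0.9]' 25;  python3 - <<'E'
from h import *
st()
c=optics.capture('side')
p=[int(x) for x in proj(c,[538,-192,169])]
a=c['frame'][max(p[1]-50,0):p[1]+40,p[0]-60:p[0]+60,::-1]
cv2.imwrite('pics/side5c.png',cv2.resize(a,None,fx=6,fy=6,interpolation=cv2.INTER_CUBIC))
E
```

```text
time: 6.03
ee_pos: [538.6, -190.7, 155.1]
tool_rot: [3.14, 0.0, 2.685]
ft_force: [6.7, 13.7, -1.4]
grip_width: 0.144
6.03 [ 538.62 -190.65  155.11] [3.1397e+00 2.0000e-04 2.6854e+00] F [ 6.66 13.72 -1.37] M [ 2.272 -1.085 -0.058] g 0.144 q [-0.39  0.46  1.85  0.    0.83 -1.51]
```

View pics/side5c.png

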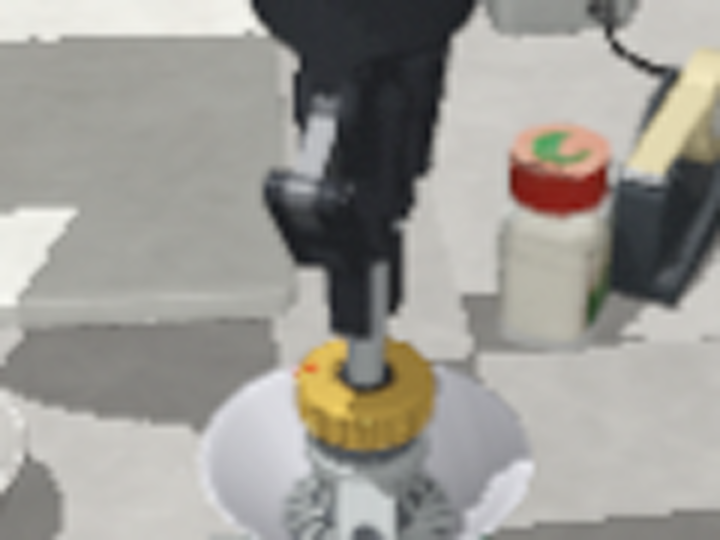

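Gripped (opening 0.144), with a 15 N side load along tool +y. I'll centre by moving +1.5 mm in tool y.

```bash
python3 -m creep '[0,0.8,0,0,0,0,0.9, 0,1.5,0,0,0,0,0.9, 0,1.5,0,0,0,0,0.9, 0,1.5,0,0,0,0,0.9]' 25;  python3 -c "
from h import *
st()"
```

```text
time: 6.42
ee_pos: [538.8, -190.3, 155.1]
tool_rot: [3.141, 0.0, 2.686]
ft_force: [1.5, 6.3, 1.4]
grip_width: 0.143
6.42 [ 538.82 -190.34  155.12] [3.1411e+00 1.0000e-04 2.6857e+00] F [1.5  6.29 1.41] M [ 0.963 -0.367  0.056] g 0.143 q [-0.39  0.46  1.85  0.    0.83 -1.51]
```

```bash
python3 -m creep '[0,0.6,0,0,0,0,0.9, 0,0.6,-0.5,0,0,0,0.9, 0,0.6,-1,0,0,0,0.9, 0,0.6,-1.5,0,0,0,0.9, 0,0.6,-2,0,0,0,0.9, 0,0.6,-2.5,0,0,0,0.9, 0,0.6,-3,0,0,0,0.9, 0,0.6,-3,0,0,0,0.9]' 25;  python3 -c "
from h import *
st()"
```

```text
time: 7.08
ee_pos: [538.9, -190.1, 158.1]
tool_rot: [-3.142, -0.0, 2.686]
ft_force: [1.5, 1.6, -1.4]
grip_width: 0.145
7.08 [ 538.88 -190.13  158.1 ] [-3.1416 -0.      2.6858] F [ 1.55  1.57 -1.37] M [ 0.288 -0.126 -0.035] g 0.145 q [-0.39  0.45  1.85 -0.    0.84 -1.51]
```

```bash
for i in 1; do python3 -m creep '[0,0,-0.5,0,0,0,0.9, 0,0,-1,0,0,0,0.9, 0,0,-1.5,0,0,0,0.9, 0,0,-2,0,0,0,0.9]'; python3 -m creep '[0,0,-0.5,0,0,0,0.9, 0,0,-1,0,0,0,0.9]'; done; python3 -c "
from h import *
st()"
```

```text
time: 7.42
ee_pos: [538.7, -190.1, 158.9]
tool_rot: [-3.141, -0.001, 2.686]
ft_force: [8.2, -0.5, -32.8]
grip_width: 0.143
time: 7.58
ee_pos: [538.3, -189.9, 159.5]
tool_rot: [-3.141, -0.002, 2.686]
ft_force: [9.0, -1.2, -33.8]
grip_width: 0.143
7.58 [ 538.28 -189.89  159.47] [-3.1415e+00 -2.0000e-03  2.6857e+00] F [  8.97  -1.17 -33.77] M [-0.197 -1.318 -0.027] g 0.143 q [-0.39  0.45  1.85  0.    0.84 -1.51]
```

The upper stop is reached (F about −33 N, with the pads beginning to slip, under the 60 N limit). I'll ease off in small steps to find where the stop contact ends.

```bash
python3 -m creep '[0,0,0.8,0,0,0,0.9, 0,0,0.8,0,0,0,0.9]';python3 -m creep '[0,0,0.3,0,0,0,0.9, 0,0,0.3,0,0,0,0.9]';python3 -m creep '[0,0,0.3,0,0,0,0.9, 0,0,0.3,0,0,0,0.9]'; python3 -m creep '[0,0,0.3,0,0,0,0.9, 0,0,0.3,0,0,0,0.9]';  python3 -c "
from h import *
st()"
```

```text
time: 7.75
ee_pos: [538.4, -189.9, 159.2]
tool_rot: [-3.141, -0.002, 2.686]
ft_force: [4.4, 1.0, -23.4]
grip_width: 0.143
time: 7.92
ee_pos: [538.4, -189.9, 159.3]
tool_rot: [-3.142, -0.001, 2.686]
ft_force: [3.8, -0.1, -24.9]
grip_width: 0.141
time: 8.08
ee_pos: [538.4, -189.9, 159.2]
tool_rot: [-3.142, -0.001, 2.686]
ft_force: [3.4, 2.6, -25.6]
grip_width: 0.142
time: 8.25
ee_pos: [538.5, -190.0, 159.2]
tool_rot: [-3.142, -0.001, 2.686]
ft_force: [0.5, 2.8, -23.4]
grip_width: 0.141
8.25 [ 538.49 -189.96  159.19] [-3.1415e+00 -8.0000e-04  2.6858e+00] F [  0.46   2.78 -23.41] M [ 0.277 -0.135 -0.007] g 0.141 q [-0.39  0.45  1.85 -0.    0.84 -1.51]
```

```bash
for i in 1 ; do python3 -m creep '[0,0,0.25,0,0,0,0.9, 0,0,0.25,0,0,0,0.9]';python3 -m creep '[0,0,0.25,0,0,0,0.9, 0,0,0.25,0,0,0,0.9]';python3 -m creep '[0,0,0.25,0,0,0,0.9, 0,0,0.25,0,0,0,0.9]'; python3 -m creep '[0,0,0.25,0,0,0,0.9, 0,0,0.25,0,0,0,0.9]';done | grep -E 'pos|force';  python3 -c "
from h import *
st()"
```

```text
ee_pos: [538.5, -190.0, 159.1]
ft_force: [-1.4, 3.2, -17.1]
ee_pos: [538.6, -190.0, 159.0]
ft_force: [-3.4, 2.4, -13.0]
ee_pos: [538.7, -190.1, 158.9]
ft_force: [-5.1, 3.8, -8.7]
ee_pos: [538.7, -190.0, 158.8]
ft_force: [-5.9, 4.3, -6.5]
8.92 [ 538.69 -190.04  158.79] [-3.1416e+00 -2.0000e-04  2.6858e+00] F [-5.9   4.28 -6.52] M [ 0.674  0.879 -0.036] g 0.146 q [-0.39  0.45  1.85 -0.    0.84 -1.51]
```

```bash
python3 -m creep '[0,0,0.5,0,0,0,0.9, 0,0,1,0,0,0,0.9, 0,0,1.5,0,0,0,0.9, 0,0,2,0,0,0,0.9, 0,0,2.5,0,0,0,0.9, 0,0,3,0,0,0,0.9, 0,0,3.5,0,0,0,0.9, 0,0,4,0,0,0,0.9]' | grep -E 'pos|force';   python3 -m creep '[0,0,0.3,0,0,0,0.9, 0,0,0.6,0,0,0,0.9]'| grep -E 'pos|force'
```

```text
ee_pos: [538.8, -190.1, 155.3]
ft_force: [-7.5, 5.4, 1.9]
ee_pos: [538.8, -190.1, 154.6]
ft_force: [-6.2, 5.2, 0.9]
```

```bash
python3 -m creep '[0,0,0.3,0,0,0,0.9, 0,0,0.6,0,0,0,0.9]'| grep -E 'pos|force'
```

```text
ee_pos: [538.8, -190.1, 154.0]
ft_force: [-7.7, 4.1, 1.1]
```

```bash
python3 -m creep '[0,0,0.3,0,0,0,0.9, 0,0,0.6,0,0,0,0.9]'| grep -E 'pos|force'; python3 -m creep '[0,0,0.3,0,0,0,0.9, 0,0,0.6,0,0,0,0.9]'| grep -E 'pos|force'
```

```text
ee_pos: [538.8, -190.1, 153.4]
ft_force: [-6.2, 5.3, 1.6]
ee_pos: [538.9, -190.1, 152.9]
ft_force: [-7.0, 5.0, 0.9]
```

```bash
python3 -m creep '[0,0,0.3,0,0,0,0.9, 0,0,0.6,0,0,0,0.9]'| grep -E 'pos|force'; python3 -c "
from h import *
st()"
```

```text
ee_pos: [538.8, -190.1, 152.3]
ft_force: [-7.4, 4.6, 0.2]
10.42 [ 538.82 -190.1   152.25] [3.1416e+00 3.0000e-04 2.6858e+00] F [-7.36  4.64  0.23] M [ 0.801  1.163 -0.03 ] g 0.141 q [-0.39  0.46  1.85 -0.    0.83 -1.51]
```

```bash
python3 -m creep '[0,0,0.3,0,0,0,0.9, 0,0,0.6,0,0,0,0.9]'| grep -E 'pos|force'; python3 -m creep '[0,0,0.3,0,0,0,0.9, 0,0,0.6,0,0,0,0.9]'| grep -E 'pos|force'
```

```text
ee_pos: [538.8, -190.1, 151.6]
ft_force: [-7.2, 5.1, 1.4]
ee_pos: [538.8, -190.1, 151.0]
ft_force: [-7.7, 5.8, 1.3]
```

```bash
python3 -m creep '[0,0,0.3,0,0,0,0.9, 0,0,0.6,0,0,0,0.9]'| grep -E 'pos|force'; python3 -m creep '[0,0,0.3,0,0,0,0.9, 0,0,0.6,0,0,0,0.9]'| grep -E 'pos|force'
```

```text
ee_pos: [538.8, -190.1, 150.4]
ft_force: [-7.9, 4.0, 0.1]
ee_pos: [538.9, -190.1, 149.9]
ft_force: [-7.5, 4.3, 1.5]
```

```bash
python3 -m creep '[0,0,0.3,0,0,0,0.9, 0,0,0.6,0,0,0,0.9]'| grep -E 'pos|force'
```

```text
ee_pos: [538.8, -190.1, 149.2]
ft_force: [-8.1, 6.1, 0.8]
```

```bash
python3 -m creep '[0,0,0.3,0,0,0,0.9, 0,0,0.6,0,0,0,0.9]'| grep -E 'pos|force'; python3 -m creep '[0,0,0.3,0,0,0,0.9, 0,0,0.6,0,0,0,0.9]'| grep -E 'pos|force'
```

```text
ee_pos: [538.8, -190.1, 148.6]
ft_force: [-7.1, 4.7, 0.7]
ee_pos: [538.8, -190.1, 148.0]
ft_force: [-7.8, 4.2, -0.1]
```

```bash
python3 -m creep '[0,0,0.3,0,0,0,0.9, 0,0,0.6,0,0,0,0.9]'| grep -E 'pos|force'
```

```text
ee_pos: [538.9, -190.1, 147.7]
ft_force: [-10.3, 6.4, 11.3]
```

```bash
python3 -m creep '[0,0,0.1,0,0,0,0.9, 0,0,0.1,0,0,0,0.9]'| grep -E 'pos|force'; python3 -c "
from h import *
st()"; python3 -m creep '[0,0,-0.3,0,0,0,0.9, 0,0,-0.3,0,0,0,0.9]'| grep -E 'pos|force'
```

```text
ee_pos: [538.9, -190.1, 147.7]
ft_force: [-9.6, 5.7, 7.3]
11.92 [ 538.89 -190.11  147.7 ] [3.1416e+00 6.0000e-04 2.6859e+00] F [-9.61  5.74  7.28] M [0.908 1.484 0.007] g 0.142 q [-0.39  0.47  1.86 -0.    0.82 -1.51]
ee_pos: [538.9, -190.1, 147.8]
ft_force: [-7.4, 5.6, 3.6]
```

Both stops are felt: the upper at about 158.7 and the lower at about 147.9 (tool z). Play is about 10.8 mm, so the ring needs about 2.07 rad. Now I'll open fully and take a look before going down to the ring.

```bash
python3 -m creep '[0,0,0,0,0,0,0.5, 0,0,0,0,0,0,0, 0,0,0,0,0,0,0, 0,0,0,0,0,0,0, 0,0,0,0,0,0,0, 0,0,0,0,0,0,0]' 40| grep -E 'pos|force|width'; python3 -m creep '[0,0,5,0,0,0,0, 0,0,10,0,0,0,0, 0,0,13,0,0,0,0, 0,0,13,0,0,0,0]' | grep -E 'pos|force|width'
cat >> h.py <<'E'
def look(fn,table=False):
    c=optics.capture('side')
    p=[int(x) for x in proj(c,[538,-192,150])]
    a=c['frame'][max(p[1]-50,0):p[1]+40,p[0]-60:p[0]+60,::-1]
    cv2.imwrite('pics/'+fn,cv2.resize(a,None,fx=6,fy=6,interpolation=cv2.INTER_CUBIC))
    P,u,v=world(c)
    s=r.read_state();R=Ro.from_euler('xyz',s['tool_rot']).as_matrix()
    T=(P-s['ee_pos'])@R
    if table:
        m=(abs(T[:,0])<40)&(abs(T[:,1])<80)&(T[:,2]>-60)&(T[:,2]<60)
        D={(a,b):i for i,(a,b) in enumerate(zip(v,u)) if m[i]}
        for row in range(170,206):
            print(row,'|'.join('     --     ' if (row,col) not in D else '%4.0f,%4.0f,%4.0f'%(T[D[row,col]][0],T[D[row,col]][1],P[D[row,col]][2]) for col in range(296,326,2)))
    return c,P,T,u,v
E
python3 -c "
from h import *
st(); look('side6c.png',True)"
```

```text
ee_pos: [539.2, -190.3, 146.9]
ft_force: [0.3, 0.3, 0.4]
grip_width: 0.972
ee_pos: [538.3, -189.9, 132.6]
ft_force: [-0.7, 0.0, -1.0]
grip_width: 0.999
12.92 [ 538.34 -189.89  132.63] [-3.1415e+00 -1.5000e-03  2.6859e+00] F [-0.72  0.03 -0.98] M [-0.056  0.021  0.07 ] g 0.999 q [-0.39  0.49  1.87 -0.    0.79 -1.51]
170      --     |     --     |     --     |     --     |     --     |     --     |     --     |     --     |     --     |     --     |   4,  43, 163|  -0,  44, 163|  -5,  45, 163| -11,  42, 167|     --     
171      --     |     --     |     --     |     --     |     --     |     --     |     --     |     --     |     --     |     --     |   5,  46, 158|  -1,  42, 162|  -4,  46, 160| -10,  42, 164|     --     
172      --     |     --     |     --     |     --     |     --     |     --     |     --     |     --     |     --     |     --     |   4,  43, 157|  -1,  44, 158|  -6,  43, 160| -10,  43, 161|     --     
173      --     |     --     |     --     |     --     |     --     |     --     |     --     |     --     |     --     |     --     |   4,  43, 154|  -0,  45, 15
[... 6240 characters left out ...]
6, 107| -17,  41,  78
203      --     |  39,  15,  80|  35,  18,  79|  19, -11, 105|  13, -13, 109|   7, -15, 112|  -0, -24, 121|  -5, -23, 121|  -9, -21, 120| -14, -22, 123| -16, -16, 119| -18,  -8, 113| -20,  -0, 108| -24,   3, 106| -18,  38,  77
204      --     |  38,  14,  78|  35,  18,  76|  17, -16, 107|  12, -16, 109|   6, -18, 111|   1, -19, 114|  -4, -20, 116|  -8, -19, 116| -11, -15, 114| -15, -13, 113| -18,  -9, 111| -21,  -4, 108| -24,   3, 103| -19,  36,  76
205      --     |  38,  12,  77|  34,  16,  74|  18, -12, 101|  11, -20, 109|   7, -17, 108|   1, -19, 111|  -3, -18, 111|  -7, -16, 111| -12, -17, 112| -14, -11, 108| -18,  -8, 108| -22,  -6, 106|     --     | -19,  35,  74
```

View pics/side6c.png

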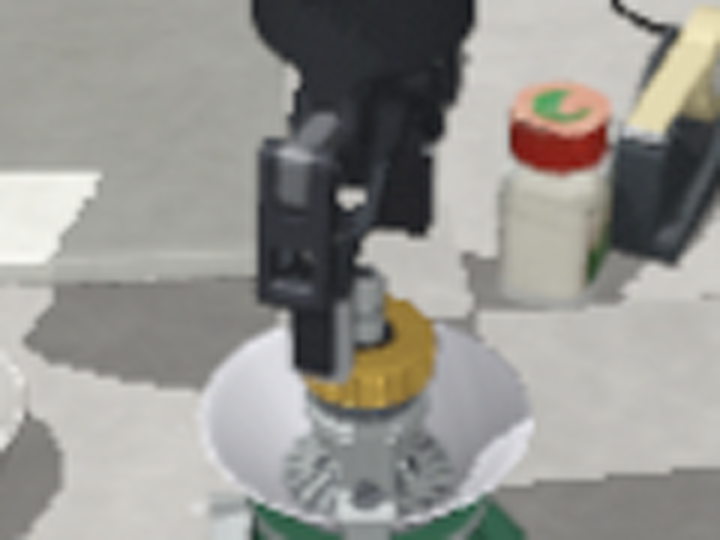

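The fully open fingers straddle the ring (near tip at crop 320,370) and the spindle top at (368,275) has sunk. I'll go down 20 mm and then close on the ring.

```bash
python3 -m creep '[0,0,4,0,0,0,0, 0,0,9,0,0,0,0, 0,0,14,0,0,0,0, 0,0,18,0,0,0,0, 0,0,20,0,0,0,0, 0,0,20,0,0,0,0, 0,0,20,0,0,0,0]' 40| grep -E 'pos|force|width';  python3 -c "
from h import *
st(); look('side7c.png')"
```

```text
ee_pos: [538.8, -190.1, 113.6]
ft_force: [-0.1, -0.6, -0.8]
grip_width: 0.997
13.55 [ 538.85 -190.1   113.56] [-3.1416e+00 -3.0000e-04  2.6858e+00] F [-0.06 -0.61 -0.84] M [-0.057  0.065  0.026] g 0.997 q [-0.39  0.51  1.88 -0.    0.74 -1.51]
```

View pics/side7c.png

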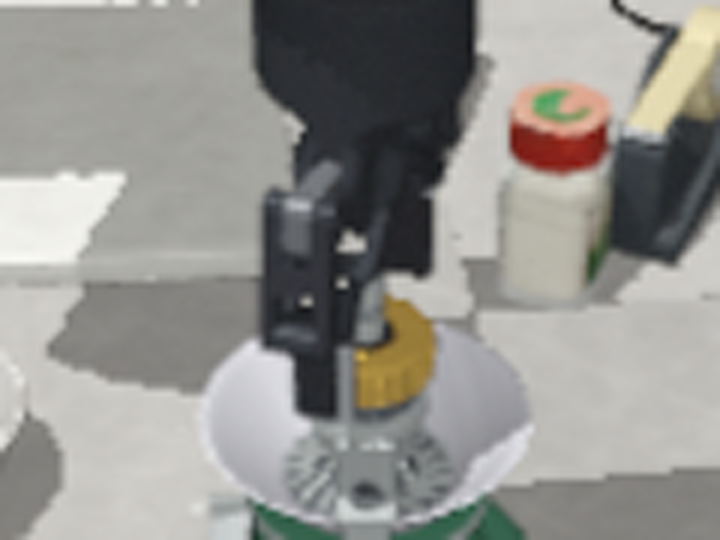

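```bash
python3 -m creep '[0,0,0,0,0,0,0.2, 0,0,0,0,0,0,0.3, 0,0,0,0,0,0,0.4, 0,0,0,0,0,0,0.5, 0,0,0,0,0,0,0.6, 0,0,0,0,0,0,0.6]' 40| grep -E 'pos|force|width';  python3 -c "
from h import *
st(); look('side8c.png')"
```

```text
ee_pos: [539.1, -190.1, 114.1]
ft_force: [-1.1, 0.8, 5.3]
grip_width: 0.591
14.1 [ 539.08 -190.14  114.14] [3.1415e+00 5.0000e-04 2.6858e+00] F [-1.08  0.84  5.29] M [ 0.215  0.185 -0.004] g 0.591 q [-0.39  0.51  1.88  0.    0.75 -1.51]
```

View pics/side8c.png

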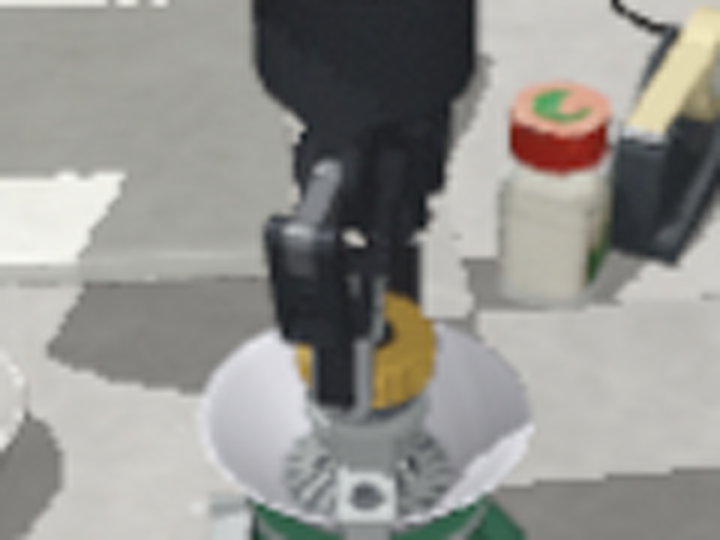

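It has the ring at about 52 mm, with almost no side force. I'll turn clockwise (+wz) and follow it down at 4 mm/rad, starting with a short test.

```bash
python3 -m creep '[0,0,0.2,0,0,0.05,0.6, 0,0,0.4,0,0,0.1,0.6, 0,0,0.6,0,0,0.15,0.6, 0,0,0.8,0,0,0.2,0.6, 0,0,0.8,0,0,0.2,0.6]' 40| grep -E 'pos|force|width|rot';  python3 -c "
from h import *
st(); look('side9c.png')"
```

```text
ee_pos: [539.0, -190.2, 113.3]
tool_rot: [3.142, 0.0, 2.482]
ft_force: [-2.3, -0.4, 7.1]
grip_width: 0.59
14.57 [ 539.03 -190.24  113.32] [3.1415e+00 5.0000e-04 2.4823e+00] F [-2.32 -0.4   7.06] M [ 0.043  0.236 -0.098] g 0.59 q [-0.39  0.51  1.88 -0.    0.74 -1.3 ]
```

View pics/side9c.png

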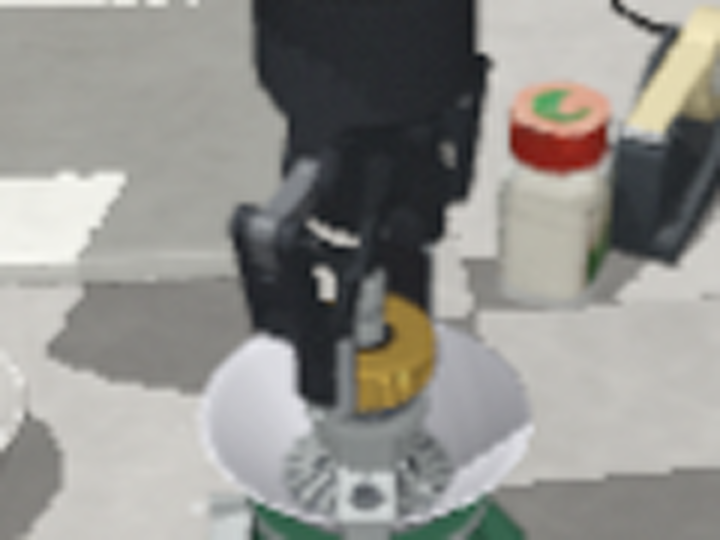

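The moment of about −0.1 N m shows the ring turning with the gripper. Continuing.

```bash
python3 -m creep '[0,0,0.32,0,0,0.08,0.6, 0,0,0.64,0,0,0.16,0.6, 0,0,0.96,0,0,0.24,0.6, 0,0,1.28,0,0,0.32,0.6, 0,0,1.6,0,0,0.4,0.6, 0,0,1.92,0,0,0.48,0.6, 0,0,2.24,0,0,0.56,0.6, 0,0,2.56,0,0,0.64,0.6]' 40| grep -E 'pos|force|width|rot';  python3 -c "
from h import *
st()"
```

```text
ee_pos: [538.7, -190.4, 110.8]
tool_rot: [-3.141, 0.0, 1.842]
ft_force: [-3.5, -1.6, 7.8]
grip_width: 0.594
15.28 [ 538.74 -190.4   110.75] [-3.1414e+00  4.0000e-04  1.8421e+00] F [-3.48 -1.62  7.77] M [-0.361  0.71   0.097] g 0.594 q [-0.39  0.52  1.89 -0.    0.74 -0.66]
```

```bash
python3 -m creep '[0,0,0.32,0,0,0.08,0.6, 0,0,0.64,0,0,0.16,0.6, 0,0,0.96,0,0,0.24,0.6, 0,0,1.28,0,0,0.32,0.6, 0,0,1.6,0,0,0.4,0.6, 0,0,1.92,0,0,0.48,0.6, 0,0,2.24,0,0,0.56,0.6, 0,0,2.56,0,0,0.64,0.6]' 40| grep -E 'pos|force|width|rot';  python3 -c "
from h import *
st(); look('side10c.png')"
```

```text
ee_pos: [538.4, -190.4, 108.2]
tool_rot: [-3.141, 0.0, 1.202]
ft_force: [-5.8, -1.7, 9.2]
grip_width: 0.587
15.95 [ 538.4  -190.36  108.16] [-3.1411e+00  5.0000e-04  1.2021e+00] F [-5.82 -1.69  9.16] M [-0.44   0.954  0.109] g 0.587 q [-0.39  0.52  1.89 -0.    0.73 -0.02]
```

View pics/side10c.png

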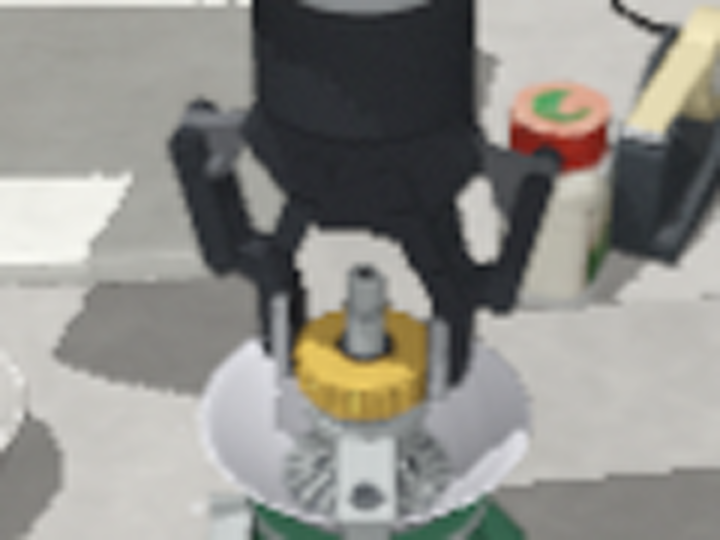

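```bash
cat >> h.py <<'E'
def heights():
    c=optics.capture('side'); P,u,v=world(c)
    d=np.hypot(P[:,0]-539,P[:,1]+191); 
    m=(d>10)&(d<23)&(P[:,2]>115)&(P[:,2]<145); k=P[m]
    # ring top plane: histogram mode
    h,e=np.histogram(k[:,2],bins=np.arange(115,145,0.5)); i=h.argmax(); q=k[abs(k[:,2]-e[i]-.25)<2]
    t=P[(d<9)&(P[:,2]>145)]
    print('ring',len(q),np.median(q[:,2]),'spindle',len(t),np.sort(t[:,2])[-8:].round(1))
E
python3 -c "
from h import *
heights();heights()"
```

```text
ring 137 130.3980716568924 spindle 73 [185.6 185.8 187.6 188.  190.2 198.3 208.3 220. ]
ring 137 130.57581060622107 spindle 68 [186.7 190.6 195.8 198.1 205.3 209.6 210.1 217.1]
```

The ring top reads 130.5, a drop of about 6 mm for 1.48 rad, so there's no slip. Last 0.58 rad.

```bash
python3 -m creep '[0,0,0.32,0,0,0.08,0.6, 0,0,0.64,0,0,0.16,0.6, 0,0,0.96,0,0,0.24,0.6, 0,0,1.28,0,0,0.32,0.6, 0,0,1.6,0,0,0.4,0.6, 0,0,1.92,0,0,0.48,0.6, 0,0,2.32,0,0,0.58,0.6, 0,0,2.32,0,0,0.58,0.6]' 40| grep -E 'pos|force|width|rot'; python3 -c "
from h import *
st(); heights(); look('side11c.png')"
```

```text
ee_pos: [538.1, -190.2, 105.8]
tool_rot: [-3.141, 0.001, 0.619]
ft_force: [-7.8, -1.7, 10.7]
grip_width: 0.595
16.77 [ 538.09 -190.15  105.77] [-3.1408e+00  9.0000e-04  6.1900e-01] F [-7.84 -1.75 10.66] M [-0.289  1.149 -0.124] g 0.595 q [-0.39  0.52  1.89 -0.    0.73  0.56]
ring 77 128.55513286289138 spindle 48 [162.2 162.3 162.3 162.9 162.9 163.6 184.3 185.2]
```

View pics/side11c.png

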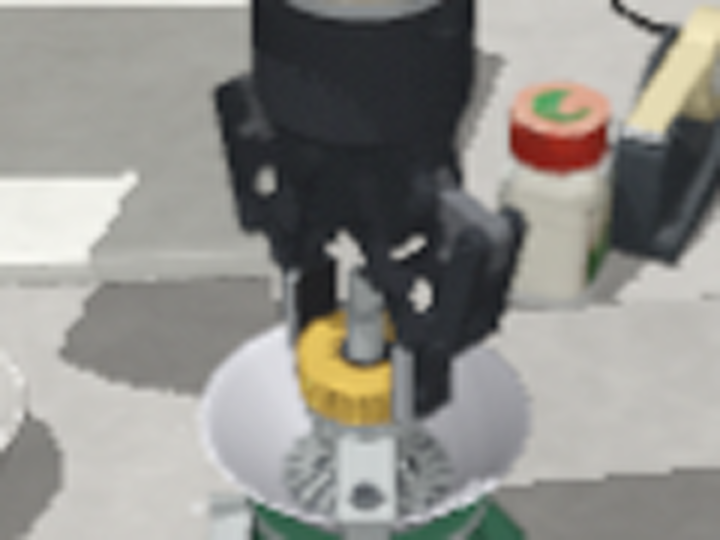

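Ring top is now about 128.5 and spindle top about 162.5, so roughly 34 mm apart. That matches the computed 2.5 mm of play, within camera error. Now I'll release the ring, rise to spindle-pinch height and correct about 1 mm sideways.

```bash
python3 -m creep '[0,0,0,0,0,0,0.3, 0,0,0,0,0,0,0, 0,0,0,0,0,0,0, 0,0,0,0,0,0,0, 0,0,0,0,0,0,0]' 25| grep -E 'pos|force|width|rot';  python3 -m creep '[0,0,-5,0,0,0,0, -0.4,-0.3,-15,0,0,0,0, -0.8,-0.6,-27,0,0,0,0, -0.8,-0.6,-36,0,0,0,0, -0.8,-0.6,-41,0,0,0,0, -0.8,-0.6,-42,0,0,0,0, -0.8,-0.6,-42,0,0,0,0, -0.8,-0.6,-42,0,0,0,0]' | grep -E 'pos|force|width|rot';  python3 -c "
from h import *
st(); heights(); look('side12c.png')"
```

```text
ee_pos: [539.0, -190.1, 105.5]
tool_rot: [3.141, -0.0, 0.626]
ft_force: [-0.8, 0.5, 0.2]
grip_width: 1.0
ee_pos: [537.7, -190.0, 147.4]
tool_rot: [-3.141, 0.0, 0.626]
ft_force: [0.4, -0.7, -0.1]
grip_width: 0.998
17.95 [ 537.74 -190.02  147.37] [-3.1415e+00  1.0000e-04  6.2590e-01] F [ 0.43 -0.69 -0.07] M [ 0.004 -0.014  0.027] g 0.998 q [-0.39  0.47  1.86 -0.    0.82  0.55]
ring 139 128.36516929907845 spindle 63 [162.5 162.5 162.6 162.7 162.9 163.1 163.2 163.2]
```

View pics/side12c.png

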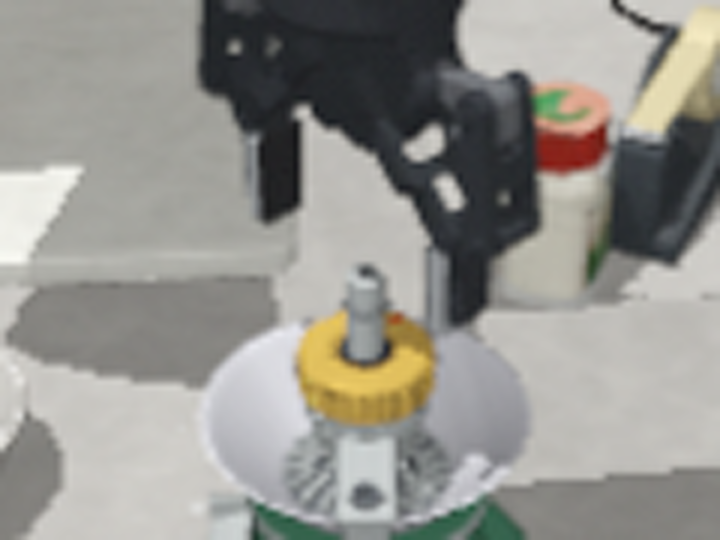

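The red mark has moved to the far right (crop 395,318), with the ring lower and the fingers clear. Now to pinch the spindle.

```bash
python3 -m creep '[0,0,0,0,0,0,0.3, 0,0,0,0,0,0,0.5, 0,0,0,0,0,0,0.7, 0,0,0,0,0,0,0.75, 0,0,0,0,0,0,0.8, 0,0,0,0,0,0,0.9, 0,0,0,0,0,0,0.9, 0,0,0,0,0,0,0.9]' 25| grep -E 'width';  python3 -c "
from h import *
st(); look('side13c.png')"
```

```text
grip_width: 0.143
18.72 [ 537.91 -190.12  147.49] [3.1416 0.     0.6258] F [ 0.06 -0.49  0.44] M [0.02  0.052 0.009] g 0.143 q [-0.39  0.47  1.86 -0.    0.82  0.55]
```

View pics/side13c.png

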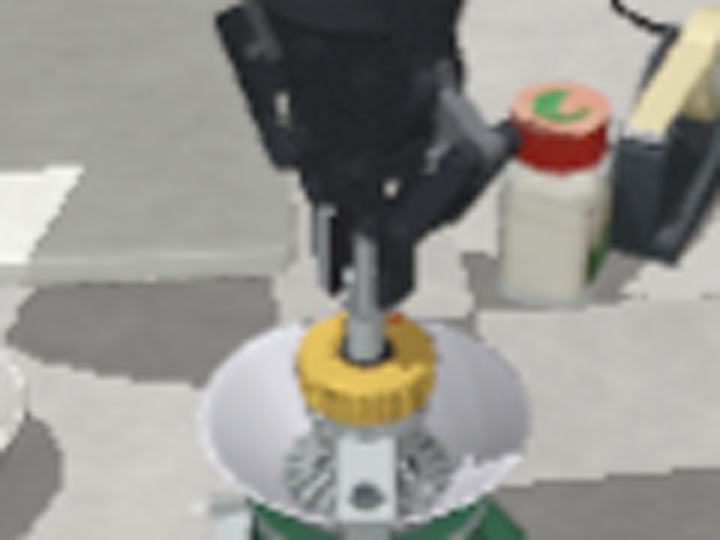

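The pinch is centred, with no side load. Pulling up in small steps.

```bash
for i in 1; do python3 -m creep '[0,0,-0.3,0,0,0,0.9, 0,0,-0.6,0,0,0,0.9]'| grep -E 'pos|force'; python3 -m creep '[0,0,-0.3,0,0,0,0.9, 0,0,-0.6,0,0,0,0.9]'| grep -E 'pos|force'; python3 -m creep '[0,0,-0.3,0,0,0,0.9, 0,0,-0.6,0,0,0,0.9]'| grep -E 'pos|force'; done
```

```text
ee_pos: [537.9, -190.1, 148.0]
ft_force: [0.5, -0.1, -3.0]
ee_pos: [537.9, -190.1, 148.6]
ft_force: [-0.0, 0.2, -3.6]
ee_pos: [537.8, -190.1, 149.2]
ft_force: [1.3, 0.2, -3.4]
```

```bash
python3 -m creep '[0,0,-0.2,0,0,0,0.9, 0,0,-0.4,0,0,0,0.9]'| grep -E 'pos|force'
```

```text
ee_pos: [537.9, -190.1, 149.7]
ft_force: [-0.1, -0.6, -1.8]
```

```bash
python3 -m creep '[0,0,-0.2,0,0,0,0.9, 0,0,-0.3,0,0,0,0.9]'| grep -E 'pos|force'
```

```text
ee_pos: [537.9, -190.1, 150.0]
ft_force: [0.4, 0.1, -2.8]
```

```bash
python3 -m creep '[0,0,-0.2,0,0,0,0.9, 0,0,-0.3,0,0,0,0.9]'| grep -E 'pos|force'
```

```text
ee_pos: [537.8, -190.1, 150.2]
ft_force: [1.3, -1.4, -6.3]
```

```bash
python3 -m creep '[0,0,-0.2,0,0,0,0.9, 0,0,-0.2,0,0,0,0.9]'| grep -E 'pos|force'
```

```text
ee_pos: [537.8, -190.1, 150.3]
ft_force: [1.5, -0.3, -7.6]
```

The upper stop shows at about 150.15 (stop force about 5 N). Now down to the lower stop.

```bash
python3 -m creep '[0,0,-0.1,0,0,0,0.9, 0,0,-0.1,0,0,0,0.9]'| grep -E 'pos|force'; python3 -m creep '[0,0,0.5,0,0,0,0.9, 0,0,1,0,0,0,0.9, 0,0,1.5,0,0,0,0.9, 0,0,2,0,0,0,0.9, 0,0,2.2,0,0,0,0.9, 0,0,2.2,0,0,0,0.9]'| grep -E 'pos|force'
```

```text
ee_pos: [537.8, -190.1, 150.3]
ft_force: [2.9, -1.1, -11.2]
ee_pos: [537.9, -190.1, 148.5]
ft_force: [-1.6, -0.2, 1.2]
```

```bash
python3 -m creep '[0,0,0.2,0,0,0,0.9, 0,0,0.4,0,0,0,0.9]'| grep -E 'pos|force'
```

```text
ee_pos: [537.9, -190.1, 148.0]
ft_force: [0.1, -0.1, 0.2]
```

```bash
python3 -m creep '[0,0,0.2,0,0,0,0.9, 0,0,0.4,0,0,0,0.9]'| grep -E 'pos|force'
```

```text
ee_pos: [537.9, -190.1, 147.5]
ft_force: [0.4, 0.2, 1.0]
```

```bash
python3 -m creep '[0,0,0.2,0,0,0,0.9, 0,0,0.3,0,0,0,0.9]'| grep -E 'pos|force'; python3 -m creep '[0,0,0.1,0,0,0,0.9, 0,0,0.1,0,0,0,0.9]'| grep -E 'pos|force'
```

```text
ee_pos: [538.0, -190.1, 147.4]
ft_force: [-2.8, 0.6, 6.2]
ee_pos: [537.9, -190.1, 147.4]
ft_force: [-2.3, 0.8, 5.5]
```

The lower stop is at about 147.5, so the play is about 2.65 mm. One slightly firmer press for margin, then release.

```bash
python3 -m creep '[0,0,0.15,0,0,0,0.9, 0,0,0.15,0,0,0,0.9, 0,0,0.15,0,0,0,0.9]'| grep -E 'pos|force'; python3 -m creep '[0,0,0,0,0,0,0.7, 0,0,0,0,0,0,0.5, 0,0,0,0,0,0,0.4, 0,0,0,0,0,0,0.4, 0,0,-4,0,0,0,0.4, 0,0,-12,0,0,0,0.4, 0,0,-25,0,0,0,0.4, 0,0,-40,0,0,0,0.4]'| grep -E 'pos|force|width'; python3 -m creep '[0,0,-15,0,0,0,0.4, 0,0,-30,0,0,0,0.4, 0,0,-40,0,0,0,0.4, 0,0,-42,0,0,0,0.4, 0,0,-42,0,0,0,0.4, 0,0,-42,0,0,0,0.4]'| grep -E 'pos|force|width'; python3 -c "
from h import *
st(); heights();heights(); look('side14c.png')
c=optics.capture('side')
for k in ('crank','salt_jar','dish_white'):
    for q in models.trace(c,k)[:1]:
        P,u,v=world(c,q['mask']); print(k,round(q['conf'],2),np.round(q['rect']),np.round(np.median(P,0)))"
```

```text
ee_pos: [538.0, -190.1, 147.4]
ft_force: [-2.2, 1.0, 8.0]
ee_pos: [537.6, -190.0, 187.6]
ft_force: [-0.0, 0.6, 0.6]
grip_width: 0.602
ee_pos: [537.6, -190.0, 228.6]
ft_force: [0.1, 0.6, -0.6]
grip_width: 0.598
22.68 [ 537.65 -190.01  228.61] [-3.1412e+00  3.0000e-04  6.2580e-01] F [ 0.11  0.62 -0.57] M [ 0.01   0.024 -0.017] g 0.598 q [-0.39  0.37  1.78 -0.    0.99  0.55]
ring 137 128.255598769927 spindle 62 [161.9 162.  162.2 162.4 162.7 162.8 162.9 163.2]
ring 136 128.4003181800037 spindle 61 [162.2 162.2 162.3 162.4 162.4 162.9 162.9 163.2]
crank 0.75 [335. 283. 358. 349.] [ 574. -442.   14.]
salt_jar 0.81 [333. 151. 357. 188.] [647.  -8.  63.]
dish_white 0.91 [256. 296. 305. 333.] [ 446. -406.   11.]
```

View pics/side14c.png

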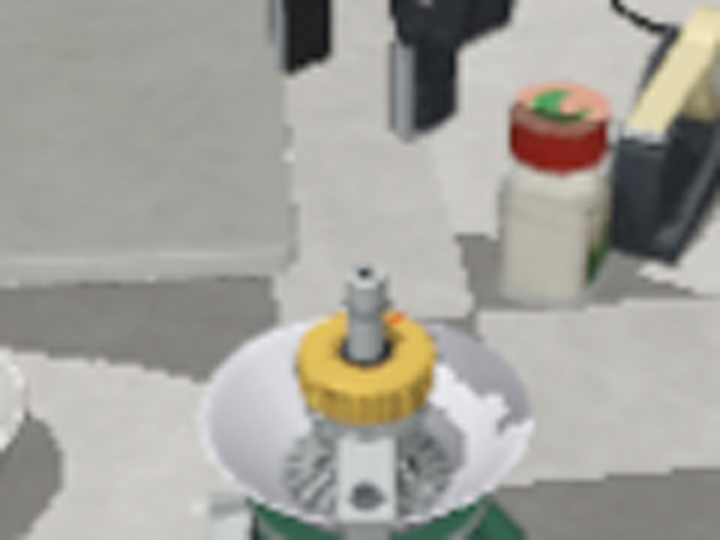

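```bash
python3 -c "
from h import *
print(r.close_job()); st()"
```

```text
the job is handed in; nothing more can be done
None
the job is handed in; nothing more can be done
```

The job is done and handed in at about 23 s of the 61 s allowed. The spindle is down on its lower stop with about 2.6 mm of play.

- **Feeling the play:** I pulled the spindle up to its stop and then pushed it down to its stop, which gave about 10.8 mm of play. The first pull was harder than intended: it reached about 34 N at the wrist and the pads slipped slightly on the bar. That is under the 60 N limit.
- **Setting the ring:** I turned the brass ring 2.06 rad clockwise, and it sank about 8 mm without slipping.
- **Checking:** I pulled the spindle up to its stop again (about 11 N at the wrist), pushed it down (about 8 N), then released it and backed off.

**Last checks:**
- **Play:** By feel it is about 2.65 mm, and 2.55 mm by calculation from the ring turn. The camera puts the spindle top about 34.0 mm above the ring, which means about 2.0 mm. The two differ by about 0.6 mm, within the camera's accuracy, and all are inside the 1.5 to 3.5 mm band.
- **Other items:** The crank, jar and dish are where they were, and the robot is clear of everything.
- **Fingertip position:** The fingertips sat about 20 mm farther back than the data sheet says. I set the grip heights from the depth images instead.

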